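Pop open the wide sample holder

ROBOT

A 6-joint arm with a two-finger parallel gripper is mounted at the origin on a cart in front of the work surface, level with it; the furniture and walls round the work are solid. World frame = base frame: x ahead of the robot, y to its left, z up, the work surface at z = 0. Lengths are in mm, angles in degrees, forces in N, time in s.
With the tool pointing down it reaches from about 325 to 925 mm from the base axis. Payload 3.1 kg.
Tool frame: the origin (TCP) lies at the very end of the fingers, on their centre line; the grasp point (between the pads) lies grasp_offset behind it (grasp_offset is the distance from the TCP to the grasp point, in mm); z points along the fingers, x is the direction in which the jaws open and shut, and the axes are right-handed (so a half turn about z gives the same grasp; the last joint's range is limited). The gripper opens to 85 mm and grips with 20 to 120 N. Pads are 22 mm wide; open, the fingers measure 114 mm over their backs; the gripper's body (76 mm by 85 mm) begins 54 mm behind the grasp point. The pads swing forward as they close: fully open they stand 13 mm farther back than shut.
Start: joints at [65.764, 12.427, 92.441, -0, 75.132, -6.429], TCP at [191.119, 595.074, 231.3] pointing down, gripper open.
Joint ranges: [-157.48, 157.48], [-44.54, 120.13], [17.64, 146.25], [-64.5, 244.5], [7.68, 150.69], [-147.95, 147.95]. Speed limits (degrees/s): [159.86, 159.86, 180, 180, 180, 180].

INTERFACE

Orientations are given as [roll, pitch, yaw] about the fixed x, y, z axes, in that order (R = Rz(yaw) Ry(pitch) Rx(roll)).
In Python, from station import * gives the robot as it stands. Calls block until the motion is done:
- goto(position, orientation): joint-space move of the TCP to a pose.
- move_l(position, attitude=None, speed=150): straight line of the TCP; attitude=None keeps the orientation; speed is the mean speed in mm/s.
- move_j(angles): joint-space move.
- grip(opening, squeeze=None): finger opening in mm; squeeze is the grip in N (None keeps the last); returns when the fingers have stopped.
- wait(seconds).
- solve_ik(position, orientation): joint angles nearest the present ones, or None.
- get_obs(): the state.
- get_image(name): name is "side" or "top" or "wrist"; returns the picture (384x512x3 uint8, red, green, blue); there is no depth.
- get_calibration(name): a dict with "fx", "fy", "cx", "cy" (pixels), "D" ([k1, k2, p1, p2, k3] as OpenCV has them; the pictures are not rectified), "R" (3x3) and "t" (3): a world point X has camera coordinates R X + t; the wrist camera has in their place "mount" (4x4, takes a point from camera to tool coordinates, whose origin is the TCP and whose axes are the tool frame's). Camera axes: x right, y down, z forward; pixel columns grow to the right and rows downward; lengths in mm; the calibration is good to about 2 mm. A picture is of the moment at which its call begins: read the wrist's pose just before it. get_calibration takes no time and is no camera call.
A pose or a line that the arm cannot do raises Unreachable and nothing moves.
- sign_off(): hands the job in, once; it reports no verdict.
Trained networks look in the newest picture that a camera, given by its name, has taken for a name from the list of things; names that differ only in an ending like _2 or _b are one class to them, and where a whole thing is asked for, a point or a joint stands for the part that bears it (a point fixed in the world has none). Each returns a list of dicts, best first, with "score" (0 to 1); they miss things now and then, are a little off and sometimes report something else, mostly with a low value. They report only what shows in the picture. A call takes as long as a camera call. They do not tell look-alikes from the thing itself.
- spot_in(name, camera): "extent" ([centre column, centre row, width, height] in pixels, round what is visible of it).
- regions_of(name, camera): "region" (384x512 bool, what is visible of it) and "extent" ([centre column, centre row, width, height] in pixels, round what is visible of it).
The state is a dict: "t": time; "joint_pos": joint angles; "qvel": joint speeds; "effort": joint torques, N m; "tcp_pos": TCP position; "ee_rot": TCP orientation; "wrist_force": force on the tool from outside, world axes, zero at the start; "moment": the same for the moment, N m; "grip_width": finger opening in mm.
Only numpy, scipy, OpenCV 4.12 (cv2) and the standard library are available. Lean on these libraries where they do the work, as an engineer would, in place of code of your own. Each camera call takes 0.05 s, during which the arm holds its last target. There are 200 camera calls.

TASK

Open the wider of the two sample holders with the fingertips: press down its front release tab so that the sprung lid pops up part way, then push that lid right back against its stop so that it stays fully open. Touch and push only: do not pick anything up, do not lean hard on the holder, leave the narrower holder shut, and leave the vials in their wells and the things on the desk where they are.

Things in the scene. Friction and masses are not known exactly. Their poses are not given: they have to be found in the camera images.
- wide: the wider sample holder, fixed to the desk: white box 110 (x, front to back) x 130 (y) x 56 mm high with a row of four wells under a grey lid (lid top 75 mm above the desk when shut). Origin at the centre of its underside, x axis pointing from its front (tab side, towards the robot) to its back (hinge side), z up
- wide_press (a point): where to press the release tab of the wide holder: on its top face, 22 mm forward of the tab's pivot, at the middle of its width; 47 mm above the desk at rest. The grey tab is a plate 38 mm wide (holder's y) that sticks out 36 mm forward of its pivot; the pivot lies 64 mm forward of the holder's origin. Behind the press point, 19 mm away, a hook as wide as 26 mm rises to 71 mm above the desk and catches the lid's lip
- wide_tab (a joint): rocking of the tab, rad: 0 at rest, 0.28 fully down (press point about 6 mm lower); lets the lid go at about 0.15; needs about 2 N at first and 5 N fully down at the press point; springs back when let go
- wide_lid (a joint): angle of the wide holder's lid, rad: 0 shut and caught, about 1.05 where the spring leaves it after release (in under 1 s), 1.8 fully open against its stop. Let go below about 1.15 it falls back to 1.05; from there to about 1.6 hinge friction may hold it half open; beyond about 1.6 it drops onto its stop by itself and stays. Less than 2 N at the free edge pushes it
- wide_edge (a point): middle of the lower front (free) edge of the wide holder's lid, moves with the lid; 105 mm from the hinge line. The lid is a hollow shell as wide as the holder, 18 mm thick, with a small lip 28 mm wide that stands 5.5 mm forward of this edge
- wide_hinge (a point): middle of the hinge line of the wide holder's lid (fixed): 52 mm behind the holder's origin, 58 mm above the desk, line along the holder's y
- narrow: the narrower sample holder, to be left shut, fixed: the same build, 110 x 85 x 56 mm (lid top 75 mm), origin at the centre of its underside, axes as for the wide one; its own tab sticks out to 100 mm forward of the origin
- narrow_lid (a joint): angle of the narrow holder's lid, rad: 0 shut and caught, pops to 1.05 if its tab is pressed
- vial_1_mid (a point): centre of a loose vial 14 mm in diameter and 42 mm tall with a blue cap, standing in a well of the wide holder under the lid, 32 mm deep, its top 10 mm above the well's mouth
- vial_2_mid (a point): centre of a second loose vial of that size with a white cap, in another well of the wide holder
- pen: capped marker pen 17 x 135 x 16 mm lying loose on the desk to the right of the holders; origin at the centre of its underside
- cap: loose tube cap, 16 mm wide, 20 mm tall, on the desk between the holders and towards the robot; origin at its underside
- spare_vial: loose vial 14 mm in diameter, 42 mm tall, standing on the desk to the left of the holders; origin at its underside
Things that resemble listed ones, but are neither listed nor needed, are in the scene too. Leave any orange look-alike of the narrow alone.

How it is judged:
By the outcome, as a careful person would: the job done as asked, in the order asked, and still so for the second after the job is handed in, with the robot touching nothing.
It also fails if it takes over 37 s, if anything falls off the work surface, if the arm or the gripper's body presses on something with over 40 N, if the wrist force passes 120 N, or if a joint passes its speed limit or range.

## Working session

There is one attempt and no reset: what is moved stays moved. The work goes in short steps, each a Python script; the robot and the scene stay as the last script left them, time stands still between calls to the robot, and variables do not carry over. Pictures are saved under pics/ and viewed, about 8 in all and at most 12, crops included, and the job is handed in when it is done.

```bash
mkdir -p pics; python3 - <<'E'
from station import *
import cv2,numpy as np
for n in ("top","side"):
    im=get_image(n); cv2.imwrite(f"pics/{n}0.png",im[:,:,::-1])
    c=get_calibration(n); print(n,c)
    for k in ("wide","narrow","wide_tab","pen","cap","spare_vial"):
        print(k,[(np.round(d["extent"]).tolist(),round(d["score"],2)) for d in spot_in(k,n)][:4])
print(get_obs())
E
```

```text
top {'fx': 388.2618642393631, 'fy': 388.2618642393631, 'cx': 260.60374836325656, 'cy': 193.91236670329803, 'D': array([0.00213035, 0.        , 0.        , 0.        , 0.        ]), 'R': array([[ 0.0012334 , -0.99989769,  0.01425096],
       [-0.99685927, -0.00235785, -0.07915828],
       [ 0.07918378, -0.01410856, -0.99676019]]), 't': array([ -21.34473308,  520.40561978, 1064.27285648])}
wide [([312.0, 191.0, 60.0, 63.0], 0.71)]
narrow [([210.0, 178.0, 40.0, 58.0], 0.97), ([188.0, 253.0, 40.0, 62.0], 0.95), ([306.0, 212.0, 17.0, 18.0], 0.36)]
wide_tab [([307.0, 210.0, 15.0, 17.0], 0.48)]
pen [([370.0, 208.0, 51.0, 8.0], 0.71)]
cap []
spare_vial []
side {'fx': 453.9840155862329, 'fy': 453.9840155862329, 'cx': 250.9493400665741, 'cy': 188.57681644094907, 'D': array([-0.07628673,  0.        ,  0.        ,  0.        ,  0.        ]), 'R': array([[-0.92788116,  0.37264703, -0.01306715],
       [ 0.33731661,  0.82394243, -0.45534205],
       [-0.15891528, -0.42691107, -0.89022069]]), 't': array([ 488.13030969, -145.5701514 , 1163.34599375])}
wide [([225.0, 139.0, 67.0, 64.0], 0.68)]
narrow
[... 203 characters left out ...]
e_vial [([322.0, 315.0, 11.0, 6.0], 0.48)]
{'t': 0.7, 'joint_pos': array([ 6.57648481e+01,  1.24247813e+01,  9.24399755e+01, -9.15476155e-04,
        7.51315770e+01, -6.42995390e+00]), 'qvel': array([-0.10438822,  0.04317638, -0.03558475, -0.01492452,  0.06797928,
       -0.03203123]), 'effort': array([-2.01549274e-04, -3.96759582e+01, -3.04150200e+01, -5.69050769e-05,
        8.26211890e-04,  1.75290140e-06]), 'tcp_pos': array([191.12144906, 595.08720372, 231.33868688]), 'ee_rot': array([ 1.79998710e+02, -3.54408373e-03,  7.21950369e+01]), 'wrist_force': array([ 0.01722197,  0.34351209, -0.1901893 ]), 'moment': array([ 0.00164953, -0.02740503,  0.02999883]), 'grip_width': 85.38397936226129}
```

```bash
python3 - <<'E'
import cv2
a=cv2.imread("pics/top0.png")[110:310,130:420];b=cv2.imread("pics/side0.png")[60:340,150:440]
cv2.imwrite("pics/a.png",cv2.resize(a,None,fx=2.7,fy=2.7,interpolation=cv2.INTER_CUBIC))
cv2.imwrite("pics/b.png",cv2.resize(b,None,fx=2.1,fy=2.1,interpolation=cv2.INTER_CUBIC))
E
```

```text
(no output)
```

View pics/a.png

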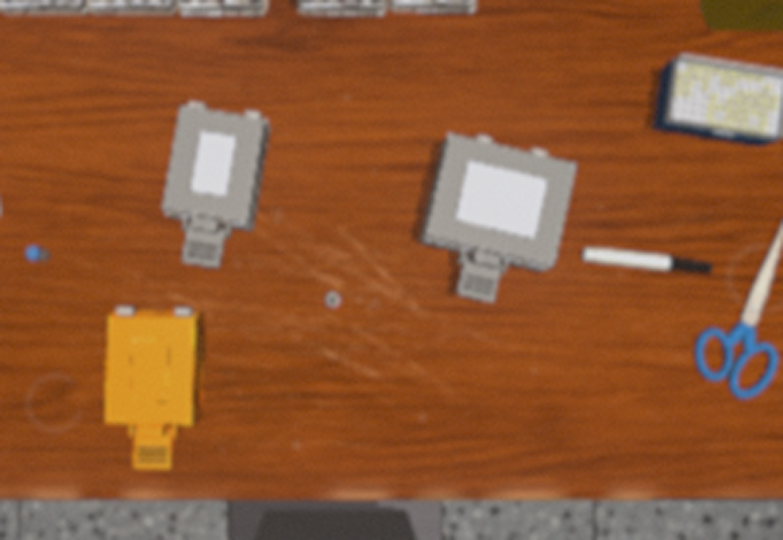

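View pics/b.png

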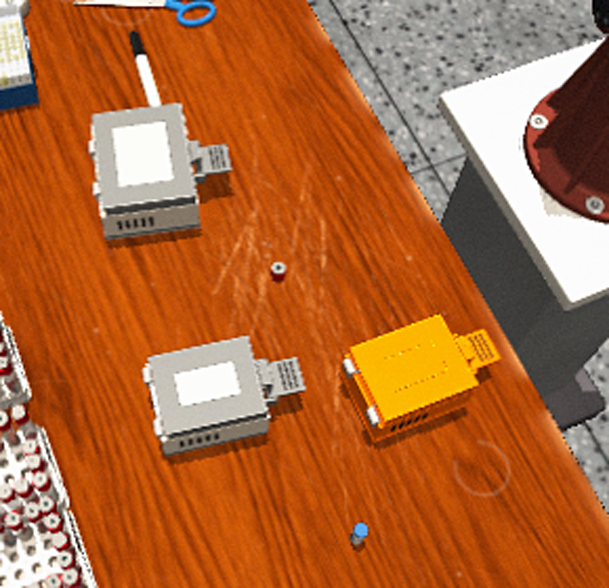

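Top view: the wide holder is the grey box at about (312,191) full-frame, with its tab at (307,211). The narrow one is at (210,178), the orange look-alike at (188,253), the cap at (253,221) and the pen at (370,207). The side view agrees. Next I'll fit the wide pose from both views.

```bash
cat > h.py <<'E'
from station import *
import numpy as np,cv2
from scipy.optimize import least_squares
from scipy.spatial.transform import Rotation as Ro
def proj(P,c,R=None,t=None):
    R=c["R"] if R is None else R; t=c["t"] if t is None else t
    K=np.array([[c["fx"],0,c["cx"]],[0,c["fy"],c["cy"]],[0,0,1.]])
    return cv2.projectPoints(np.asarray(P,float).reshape(-1,1,3),cv2.Rodrigues(np.array(R))[0],np.array(t,float),K,np.array(c["D"]))[0][:,0]
def wristRt(c,o):
    T=np.eye(4);T[:3,:3]=Ro.from_euler("xyz",o["ee_rot"],degrees=True).as_matrix();T[:3,3]=o["tcp_pos"]
    M=np.linalg.inv(T@np.array(c["mount"]));return M[:3,:3],M[:3,3]
def W(p,L):
    L=np.atleast_2d(np.array(L,float));a=p[2];c,s=np.cos(a),np.sin(a)
    return np.c_[p[0]+c*L[:,0]-s*L[:,1],p[1]+s*L[:,0]+c*L[:,1],L[:,2]]
E
python3 - <<'E'
from h import *
L=[[-53,65,75],[-53,-65,75],[-100,19,46],[-100,-19,46]]
t=np.array([[424,242],[553,270],[458,294],[495,301]])/2.7+[130,110]
s=np.array([[199,201],[183,104],[231,172],[224,146]])/2.1+[150,60]
ct,cs=get_calibration("top"),get_calibration("side")
f=lambda p:np.r_[(proj(W(p,L),ct)-t).ravel(),(proj(W(p,L),cs)-s).ravel()]
r=least_squares(f,[500,-150,0]);p=r.x;print(p,np.rad2deg(p[2]),np.round(r.fun,1))
print("press",W(p,[-86,0,47]))
# wrist look
pr=W(p,[-86,0,47])[0]; yaw=np.rad2deg(p[2])
for dy in (0,180):
    print(dy,solve_ik([pr[0]+30,pr[1],300],[180,0,yaw+dy]))
print(get_calibration("wrist"))
E
```

```text
[ 5.43753373e+02 -1.62789798e+02 -2.16182511e-01] -12.386345466949509 [-0.7 -1.8 -0.7 -1.6 -1.3  0.1 -1.3  0.6 -0.3 -2.2 -1.1 -0.6  0.9 -1.
  1.5 -1.3]
press [[ 459.75515882 -144.34257747   47.        ]]
0 [-2.43014748e+01 -4.64462294e+00  1.03118072e+02 -2.54444375e-14
  8.15265507e+01 -1.19151293e+01]
180 None
{'fx': 331.09165114230774, 'fy': 331.09165114230774, 'cx': 257.83803662878347, 'cy': 190.84200243169875, 'D': array([-0.05009059,  0.        ,  0.        ,  0.        ,  0.        ]), 'mount': array([[ 9.99999906e-01,  3.44132680e-04, -2.62816224e-04,
         2.37344482e-01],
       [-2.64431199e-04,  9.65960792e-01,  2.58688379e-01,
        -6.40708563e+01],
       [ 3.42893293e-04, -2.58688285e-01,  9.65960793e-01,
        -1.42809049e+02],
       [ 0.00000000e+00,  0.00000000e+00,  0.00000000e+00,
         1.00000000e+00]])}
```

```bash
python3 - <<'E'
from h import *
p=[543.75,-162.79,-.21618]; yaw=np.rad2deg(p[2])+90
goto(W(p,[-100,0,200])[0],[180,0,yaw]); grip(0)
o=get_obs(); im=get_image("wrist"); c=get_calibration("wrist")
print(o["t"],o["tcp_pos"],o["ee_rot"],o["grip_width"])
R,t=wristRt(c,o)
d=regions_of("wide_tab","wrist")
L=[[-53,65,75],[-53,-65,75],[-100,19,46],[-100,-19,46],[-86,0,47]]
q=proj(W(p,L),c,R,t); print(q.round(),[(x["extent"],x["score"]) for x in d])
im=im[:,:,::-1].copy()
for a in q: cv2.drawMarker(im,tuple(int(v) for v in a.round()),(0,255,0),0,8,1)
cv2.imwrite("pics/w1.png",cv2.resize(im,None,fx=1.5,fy=1.5))
np.save("o1.npy",o,allow_pickle=True)
E
```

```text
4.2167 [ 446.07611774 -141.36782097  200.00634089] [1.79999572e+02 3.45561253e-04 7.76096078e+01] 0.043945601554723705
[[332. 234.]
 [183. 234.]
 [279. 175.]
 [237. 175.]
 [258. 190.]] [([259.1, 201.2, 40.5, 49.1], 0.73), ([258.1, 258.2, 147.3, 160.4], 0.24)]
```

View pics/w1.png

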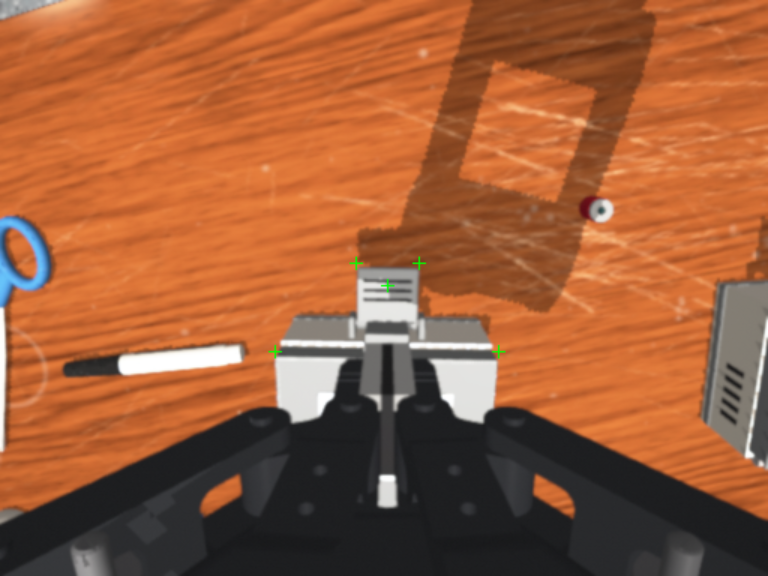

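The wrist picture shows the tab at (388,297), with its side position matching the prediction. The front edge sits at row 268 against a predicted 263, so the holder is about 3 mm further back than fitted. I'll shift it +2.5 mm and press with the tool tilted 10° back towards the robot.

```bash
cat >> h.py <<'E'
p=[543.75+2.5*np.cos(.21618),-162.79-2.5*np.sin(.21618),-.21618]; yaw=np.rad2deg(p[2])+90
E
python3 - <<'E'
from h import *
h=W(p,[1,0,0])[0]-W(p,[0,0,0])[0]
for r in (170,190):
    z=Ro.from_euler("xyz",[r,0,yaw],degrees=True).as_matrix()[:,2]
    if z@h>0.1: att=[r,0,yaw]
print(att)
goto(W(p,[-87,0,75])[0],att)
move_l(W(p,[-87,0,52])[0],speed=60)
f0=get_obs()["wrist_force"]
for z in np.arange(50,39.4,-1):
    move_l(W(p,[-87,0,z])[0],speed=30); o=get_obs(); f=o["wrist_force"]-f0
    print(z,o["tcp_pos"][2].round(1),f.round(1),round(o["t"],2))
    if f[2]>5.5: break
wait(.3)
get_obs(); im=get_image("side"); cv2.imwrite("pics/s1.png",cv2.resize(im[80:240,150:350,::-1],None,fx=3,fy=3)); print(get_obs()["t"])
E
```

```text
[170, 0, np.float64(77.61379838486187)]
50.0 50.1 [ 0.3 -1.2  0.8] 5.67
49.0 49.0 [ 1.6 -1.2  0.5] 5.92
48.0 48.1 [ 0.3 -0.7  1.5] 6.17
47.0 47.0 [ 0.5 -1.1  1.4] 6.42
46.0 46.0 [ 1.  -1.   1.9] 6.67
45.0 44.9 [ 0.5 -1.1  2. ] 6.92
44.0 43.9 [-0.8 -1.7  2.7] 7.17
43.0 43.0 [-2.2 -0.8  4.1] 7.42
42.0 42.1 [-3.  -1.2  5.3] 7.67
41.0 41.2 [-3.1  0.6  8.5] 7.92
8.2667
```

View pics/s1.png

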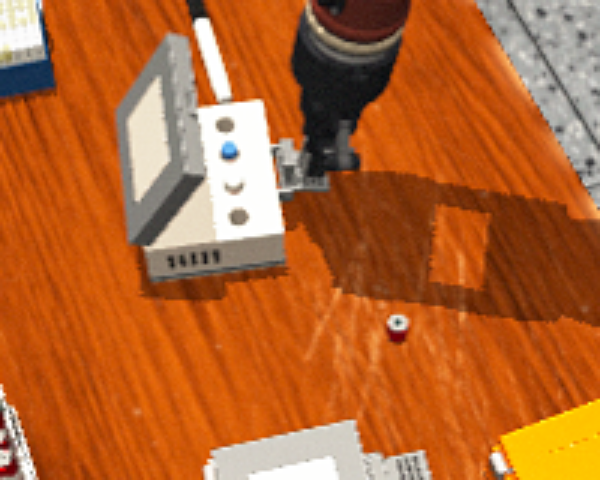

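The side view shows the lid popped to about 60°, with both vials still in their wells (blue at (230,150), white at (233,185)). Next is the push.

```bash
python3 - <<'E'
from h import *
move_l(W(p,[-90,0,70])[0],speed=80)
move_l(W(p,[-75,0,140])[0],[180,0,yaw],speed=100)
move_l(W(p,[-25,0,140])[0],speed=100)
f0=get_obs()["wrist_force"]; h=W(p,[1,0,0])[0]-W(p,[0,0,0])[0]
for x,z in zip([-10,5,20,32,42,50,55,60],[140,143,146,148,148,148,148,148]):
    move_l(W(p,[x,0,z])[0],speed=50); o=get_obs(); f=o["wrist_force"]-f0
    print(x,z,round(f@h,1),f.round(1),round(o["t"],2))
    if abs(f@h)>7: break
im=get_image("side"); cv2.imwrite("pics/s2.png",cv2.resize(im[60:220,130:330,::-1],None,fx=3,fy=3)); print(get_obs()["t"])
E
```

```text
-10 140 0.2 [0.3 0.6 1.1] 10.75
5 143 0.7 [ 0.6 -0.5 -0.1] 11.21
20 146 -1.2 [-1.2  0.1  0.7] 11.67
32 148 0.6 [ 0.4 -0.6 -1.3] 12.06
42 148 0.4 [ 0.5  0.5 -0.5] 12.41
50 148 1.5 [ 1.3 -1.1 -0.6] 12.72
55 148 -0.2 [-0.2 -0.  -0.1] 12.97
60 148 0.0 [ 0.2  1.  -1.4] 13.22
13.2667
```

View pics/s2.png

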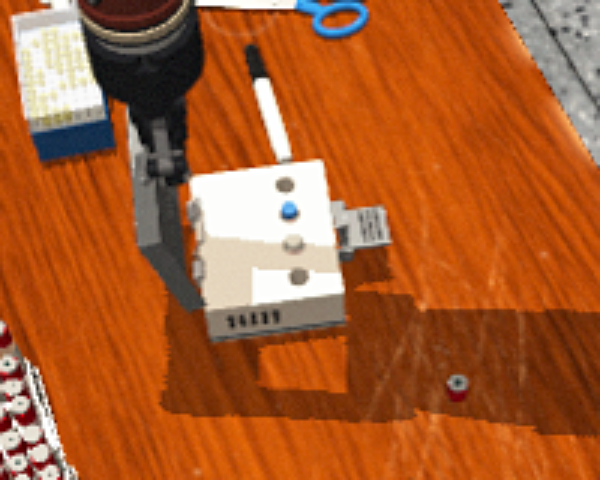

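The lid is past vertical and looks to be on its stop. I'll nudge 5 mm more with a force guard, back off, and check.

```bash
python3 - <<'E'
from h import *
h=W(p,[1,0,0])[0]-W(p,[0,0,0])[0]
for x in (63,66):
    move_l(W(p,[x,0,148])[0],speed=30); f=get_obs()["wrist_force"]; print(x,round(f@h,1))
    if f@h<-4: break
move_l(W(p,[20,0,148])[0],speed=100)
move_l(W(p,[-60,0,220])[0],speed=150)
move_l(W(p,[-150,0,260])[0],speed=150)
wait(.8)
a=get_image("side"); b=get_image("top"); c=get_calibration("side")
P=lambda a:[52-105*np.cos(a),0,58+105*np.sin(a)]
a=a[:,:,::-1].copy()
for s in(65,-65):
    L=P(1.8); L[1]=s; q=proj(W(p,L),c)[0]; print(q); a[int(q[1].round()),int(q[0].round())]=(0,255,0)
A=cv2.resize(a[40:220,130:330],None,fx=2,fy=2,interpolation=0); B=cv2.resize(b[120:300,210:410,::-1],None,fx=2,fy=2)
cv2.imwrite("pics/s3.png",np.hstack([A,B])); o=get_obs(); print(o["t"],o["wrist_force"])
E
```

```text
63 0.8
66 -7.2
[182.88573204 141.73938003]
[177.52937323  94.45209201]
16.95 [ 0.036165   -0.75570904 -0.40380143]
```

View pics/s3.png

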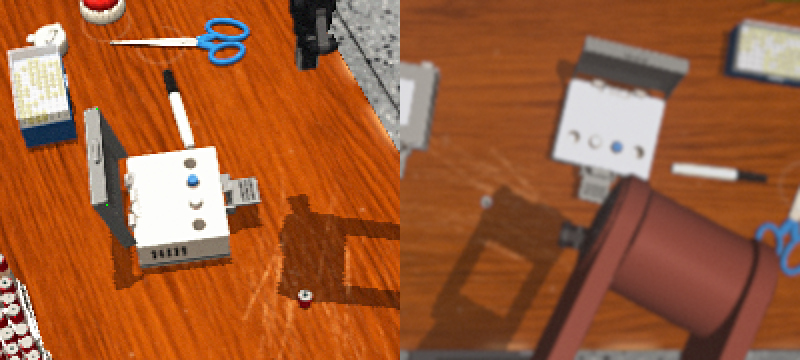

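After release the lid stays past vertical. Its free-edge corners lie at the predicted 1.8 rad position, at about (95,109) and (106,203) in the crop, and the stop was felt at -7 N. The vials, pen and cap haven't moved.

```bash
python3 -c "
from station import *
sign_off()"
```

```text
the job is handed in; nothing more can be done
```

The wide holder is open. I pressed its tab with the closed fingertips (about 8 N at the lowest point) until the lid popped, then pushed the lid back onto its stop. I felt the stop at about 7 N, backed off clear and handed in at about 17 s.

- **Lid:** in the last side picture, taken after backing off, its free edge matches the position predicted for 1.8 rad. I judged the angle from the pictures, since no joint reading is available.
- **Rest of the scene:** both vials are in their wells, and the pen and cap look unmoved. The narrow holder and the spare vial were not, or only partly, in the last pictures. The arm did not work near either.
- **Disagreement:** the first pose fit put the tab about 3 mm too far forward compared with the wrist camera. I corrected it by 2.5 mm before pressing.

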